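Set the photometer's filter lever to the third click and press its key

TASK

The bench photometer's filter lever rests at or near its home end. With shut fingertips, push it gently along its slot, click by click, until it sits in the third click from the home end stop (home itself is not counted), without running past it and without pinching it; then press the round measuring key next to the slot right down and let it spring back. Grasp and lift nothing, do not shove the photometer about, and leave the bottle, beaker and jar alone.

Things in the scene. Friction and masses are not known exactly. Their poses are not given: they have to be found in the camera images.
- photometer: White box 200 (its x) x 270 (its y) x 70 mm high, 3.4 kg, loose on rubber feet. Origin: centre of underside, z up; its x points away from the robot within 0.45 rad. On its flat top: filter slot along y at x=-45 mm; key at x=-45, y=92; round cell cover 48 mm wide, 14 high at x=50, y=-75; display pod 75 x 125 mm, up to 20 high, at x=52, y=45. Otherwise bare.
- filter_lever (a joint): Lever travel in m along photometer +y; 0 = home stop (y=-45 mm), far stop 0.083. Clicks every 0.016: home 0, then 0.016, 0.032, third 0.048, 0.064, 0.080; a dark mark beside the slot at each click, none at home. Starts in the home or the first notch. Crests half way take up to 5 N; past one the lever jumps up to 8 mm ahead into the next notch and stays within 1 mm of it.
- lever_top (a point): Centre of the top face of the filter lever, a black upright tab 10 mm thick along its travel (photometer y), 30 mm across it (photometer x), standing from 3 to 33 mm above the photometer's top. The point is 33 mm above that top and moves with the lever.
- measure_key (a joint): Travel of the measuring key, in m: 0 up, 0.006 fully down; springs back when let go; about 5 N presses it right down.
- measure_key_top (a point): Centre of the top of the measuring key, a black round push button 28 mm across in a grey housing, near the +y end of the slot; 22 mm above the photometer's top when up. Pressed straight down.
- amber_bottle: Brown glass bottle with a black cap, 68 mm across, 150 mm high, standing loose to the +y side of the photometer. Origin: centre of its foot. To be left alone.
- beaker: Open glass beaker, 70 mm across, 85 mm high, standing loose to the -y side of the photometer. Origin: centre of its foot. To be left alone.
- small_jar: White plastic jar with a grey lid, 44 mm across, 60 mm high, standing loose beside the photometer. Origin: centre of its foot. To be left alone.

How it is judged:
By the outcome, as a careful person would: the job done as asked, in the order asked, and still so for the second after the job is handed in, with the robot touching nothing.
It also fails if it takes over 51 s, if anything falls off the work surface, if the arm or the gripper's body presses on something with over 40 N, if the wrist force passes 120 N, or if a joint passes its speed limit or range.

ROBOT

A 7-joint arm with a two-finger parallel gripper is mounted at the origin on the work surface. World frame = base frame: x ahead of the robot, y to its left, z up, the work surface at z = 0. Lengths are in m, angles in rad, forces in N, time in s.
With the tool pointing down it reaches from about 0.35 to 0.9 m from the base axis. Payload 7.2 kg.
Tool frame: the origin (TCP) lies at the very end of the fingers, on their centre line; the grasp point (between the pads) lies 19 mm behind it; z points along the fingers, y is the direction in which the jaws open and shut (so a half turn about z gives the same grasp; the last joint's range is limited). The gripper opens to 88 mm and grips with 3 to 60 N. Pads are 20 mm wide; open, the fingers measure 115 mm over their backs; the gripper's body (75 mm by 178 mm) begins 61 mm behind the grasp point.
Start: joints at [1.245, 0.411, -0.013, 1.596, 0.006, 1.134, -0.082], TCP at [0.159, -0.604, 0.223] pointing down, gripper open.
Joint ranges: [-2.95, 2.95], [-0.29, 1.99], [-1.47, 1.44], [0.14, 2.54], [-1.03, 4.17], [0.13, 1.85], [-2.86, 2.86]. Speed limits (rad/s): [2.39, 2.39, 3.01, 3.01, 3.14, 3.14, 3.14].

INTERFACE

Orientations are given as a unit quaternion [x, y, z, w].
In Python, from plant import * gives the robot as it stands.
- The arm moves only by the shell command python3 -m creep 'ROWS' [FORCE]. ROWS is JSON, a list of rows, each a list of 3 entries, a list of its own where there are three numbers: the opening in per cent of the stroke, from 0 (shut) to 100 (fully open), then the shift along the tool's x, y, z in m, then the turn about the tool's z in degrees. In form: [[claw, [x, y, z], spin], ...]. A call has 1 to 10 rows; each row shifts and turns the pose as measured when the row begins, along the tool's axes as they then stand; what a row does not reach is not made up. A row lasts 1/12 s, in which the tool goes at most 41.7 mm and 7.16 degrees, less where a joint would pass 70% of its speed; a pose out of reach is approached as far as the arm can. A call with a gripper value outside its range is refused whole. The fingers move at their own pace and stop on an object; FORCE is the grip in N (left out, the last holds). Time passes only in rows, so rows that do not move let the fingers close. It gives the time, the measured TCP pose, the force and the opening at its end, in the units of the state.
- get_state(): the state, without advancing time (a new reading comes with each control period).
- get_image(name): name is "side" or "top"; returns (picture, depth): 384x512x3 uint8, red, green, blue; 384x512 float32, m along the optical axis (not along the pixel's ray), 0 where there is no reading.
- camera_params(name): a dict with "fx", "fy", "cx", "cy" (pixels), "k1" (the pictures are not rectified: a ray, as slopes to the right and down, at radius r is drawn at 1 + k1 r^2 times it, then the intrinsics apply), "world_from_camera" (4x4, takes a point from camera to world coordinates). Camera axes: x right, y down, z forward; pixel columns grow to the right and rows downward; lengths in m; the calibration is good to about 2 mm. A picture is of the moment at which its call begins. camera_params takes no time and is no camera call.
- sign_off(): hands the job in, once; it reports no verdict.
The state is a dict: "time_s": time; "joint_pos": joint angles; "dq": joint speeds; "joint_efforts": joint torques, N m; "ee_pos": TCP position; "orientation": TCP orientation; "force": force on the tool from outside, world axes, zero at the start; "ft_torque": the same for the moment, N m; "gripper_width": finger opening in m.
Only numpy, scipy, OpenCV 4.12 (cv2) and the standard library are available. Lean on these libraries where they do the work, as an engineer would, in place of code of your own. Each camera call takes 0.05 s, during which the arm holds its last target.

## Working session

There is one attempt and no reset: what is moved stays moved. The work goes in short steps, Python scripts to look and compute and a shell command to move; the robot and the scene stay as the last step left them, time stands still between calls to the robot, and variables do not carry over. Pictures are saved under pics/ and viewed, and the job is handed in when it is done.

```bash
mkdir -p pics; ls; cat > h.py <<'E'
from plant import *
import numpy as np, cv2
def ray(name,u,v):
    p=camera_params(name)
    K=np.array([[p['fx'],0,p['cx']],[0,p['fy'],p['cy']],[0,0,1.]])
    q=cv2.undistortPoints(np.array([[[u,v]]],float),K,np.array([p['k1'],0,0,0.]))[0,0]
    return q,np.array(p['world_from_camera'])
def atz(name,u,v,z):
    q,T=ray(name,u,v); d=T[:3,:3]@np.array([q[0],q[1],1]); o=T[:3,3]
    return o+d*(z-o[2])/d[2]
def atd(name,u,v,D):
    q,T=ray(name,u,v); d=D[int(round(v)),int(round(u))]
    return T[:3,:3]@(np.array([q[0],q[1],1])*d)+T[:3,3]
def proj(name,P):
    p=camera_params(name);T=np.linalg.inv(np.array(p['world_from_camera']))
    c=T[:3,:3]@np.array(P)+T[:3,3]; x,y=c[0]/c[2],c[1]/c[2];s=1+p['k1']*(x*x+y*y)
    return p['fx']*x*s+p['cx'],p['fy']*y*s+p['cy']
E
python3 - <<'E'
from h import *
for n in('top','side'):
    im,D=get_image(n); cv2.imwrite(f'pics/{n}0.png',im[:,:,::-1]); np.save(f'{n}0.npy',D)
    print(n,camera_params(n))
print(get_state())
E
```

```text
pics
top {'fx': 430.32210863649584, 'fy': 430.32210863649584, 'cx': 259.52302340169325, 'cy': 185.60547007634483, 'k1': -0.16699101593050245, 'world_from_camera': array([[-0.01546056, -0.9991809 ,  0.03739647,  0.53945811],
       [-0.99987009,  0.01527911, -0.00513299,  0.04952287],
       [ 0.0045574 , -0.03747097, -0.99928732,  1.17764662],
       [ 0.        ,  0.        ,  0.        ,  1.        ]])}
side {'fx': 412.96208064680803, 'fy': 412.96208064680803, 'cx': 261.02221572614485, 'cy': 188.5714981865103, 'k1': -0.13837865819975334, 'world_from_camera': array([[-0.86141329, -0.33314004,  0.38338604,  0.23584675],
       [-0.50767883,  0.54225183, -0.6694962 ,  0.67499015],
       [ 0.01514421, -0.7713499 , -0.63623108,  0.66468914],
       [ 0.        ,  0.        ,  0.        ,  1.        ]])}
{'time_s': 0.1, 'joint_pos': array([ 1.24477116,  0.4118047 , -0.01268703,  1.59694938,  0.00555923,
        1.13429241, -0.08218648]), 'dq': array([-0.00096741, -0.00207479, -0.00033527, -0.00194419,  0.00051523,
        0.00218835, -0.00020838]), 'joint_efforts': array([ 2.95540558e-03, -5.89091098e+01,  6.43997937e-01, -2.91706145e+01,
       -5.37434744e-02,  1.45650472e-02,  1.06109942e-04]), 'ee_pos': array([ 0.15920826, -0.60391704,  0.22190726]), 'orientation': array([ 9.91702184e-01,  1.28554558e-01, -1.27358784e-04, -6.97947132e-04]), 'force': array([-0.40239597, -0.75403539, -0.4371421 ]), 'ft_torque': array([-0.03105413,  0.02201425,  0.02161816]), 'gripper_width': 0.08802834953536344}
```

View pics/top0.png

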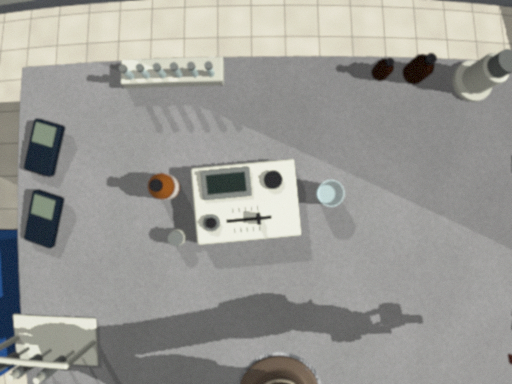

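View pics/side0.png

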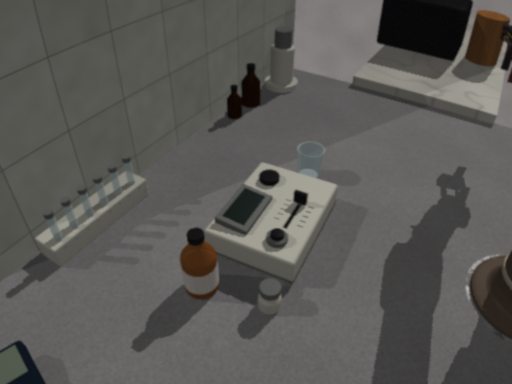

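```bash
python3 - <<'E'
import cv2
a=cv2.imread('pics/top0.png');cv2.imwrite('pics/top0c.png',cv2.resize(a[180:300,180:340],None,fx=5,fy=5,interpolation=cv2.INTER_CUBIC))
E
```

```text
(no output)
```

View pics/top0c.png

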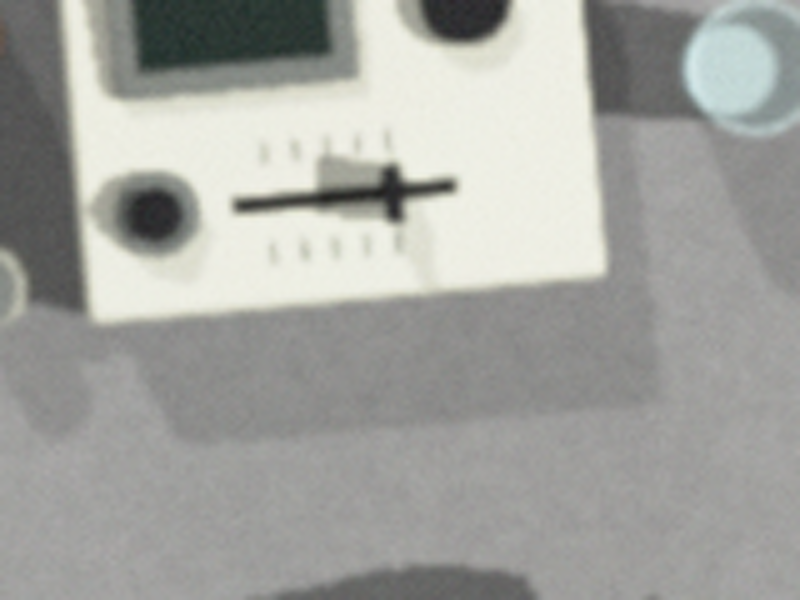

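The top view shows the photometer with its +y side to the left. The lever is at about (258.8, 218.6), next to the rightmost marks. The key is at about (210.5, 222.5). I'll fit the box pose next.

```bash
python3 - <<'E'
import cv2
a=cv2.imread('pics/top0.png');cv2.imwrite('pics/top0d.png',cv2.resize(a[150:255,180:310],None,fx=5.7,fy=5.7,interpolation=cv2.INTER_CUBIC))
from h import *
for n,u,v,z in [('NR',295,160,.07),('NL',192,167,.07),('FL',199,244.4,.07),('FR',301,234.4,.07)]:
    print(n,atz('top',u,v,z))
D=np.load('top0.npy')
print('lever',atz('top',258.8,218.6,.103),atd('top',258.8,218.6,D),'key',atz('top',210.5,222.5,.092),atd('top',210.5,222.5,D))
for x in (265,273,295,305,327,336,358,368,390,400):pass
up=[atz('top',180+x/5,180+y/5,.07) for x,y in((265,152),(295,149),(327,145),(358,142),(390,139))]
dn=[atz('top',180+x/5,180+y/5,.07) for x,y in((273,253),(305,250),(336,248),(368,245),(400,243))]
print(np.array(up),np.array(dn))
print(atd('top',280,230,D))
E
```

```text
NR [ 0.64578782 -0.04896277  0.07      ]
NL [0.63179476 0.21793589 0.07      ]
FL [0.43164987 0.20217399 0.07      ]
FR [ 0.45352744 -0.06103939  0.07      ]
lever [0.49735434 0.04707938 0.103     ] [0.49736557 0.04708003 0.10328657] key [0.48880689 0.16910153 0.092     ] [0.4889388  0.16879013 0.09482715]
[[0.51812906 0.11304639 0.07      ]
 [0.51944773 0.09757954 0.07      ]
 [0.52126078 0.08108384 0.07      ]
 [0.52256281 0.065115   0.07      ]
 [0.52385281 0.04863319 0.07      ]] [[0.46613063 0.1096993  0.07      ]
 [0.46744324 0.09321233 0.07      ]
 [0.4682403  0.07725584 0.07      ]
 [0.46953569 0.06078198 0.07      ]
 [0.47030855 0.04431722 0.07      ]]
[ 0.46592982 -0.0070038   0.07112831]
```

View pics/top0d.png

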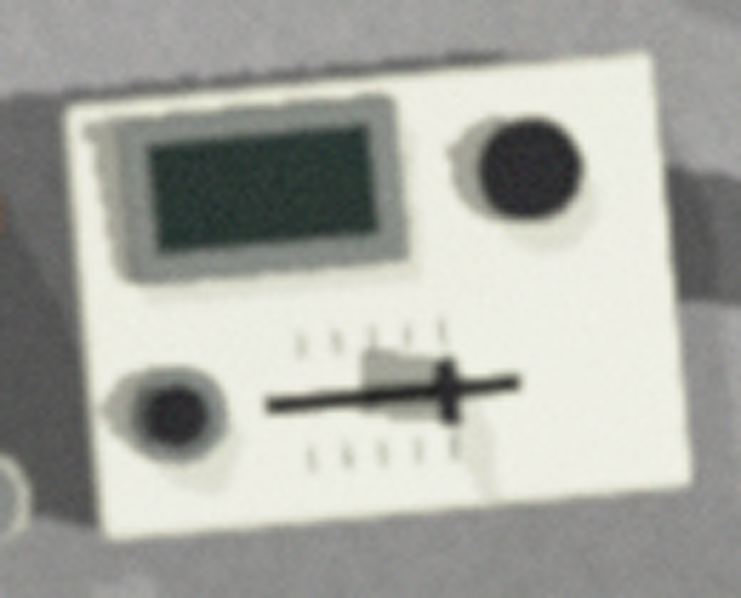

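The lever is opposite the first mark and 122 mm from the key (expected 121 mm), so it sits in notch 1 and needs two more clicks. The photometer's yaw is about 0.075 rad. First I'll close and align the fingers, then travel above the scene.

```bash
python3 -m creep '[[0,[0,0,0],5.2],[0,[0,0,0],5.2],[0,[0.019,-0.029,0],0],[0,[0.019,-0.029,0],0],[0,[0.019,-0.029,0],0],[0,[0.019,-0.029,0],0],[0,[0.019,-0.029,0],0],[0,[0.019,-0.029,0],0],[0,[0.019,-0.029,0],0],[0,[0.019,-0.029,0],0]]' 20
cat >> h.py <<'E'
from scipy.spatial.transform import Rotation as R
def to(P):
    s=get_state(); r=R.from_quat(s['orientation']); M=r.as_matrix()
    print('t',s['time_s'],'ee',s['ee_pos'],'yaw',np.arctan2(M[1,0],M[0,0]),'zaxis',M[:,2].round(3),'w',s['gripper_width'],'F',s['force'])
    print('shift',(M.T@(np.array(P)-s['ee_pos'])).round(4))
E
python3 -c "
from h import *
to([.4997,.0167,.18])"
```

```text
time_s: 0.93
ee_pos: [0.2929, -0.3568, 0.2165]
orientation: [1.0, 0.027, -0.004, -0.003]
force: [1.2, 0.2, -0.4]
gripper_width: 0.0245
t 0.9333 ee [ 0.29287544 -0.35680972  0.21646471] yaw 0.05327940827100032 zaxis [-0.008  0.006 -1.   ] w 0.024511481655824445 F [ 1.17457322  0.18136867 -0.35197901]
shift [ 0.2267 -0.3617  0.037 ]
```

```bash
python3 -m creep '[[0,[0.02,-0.032,0],-1.2],[0,[0.02,-0.032,0],0],[0,[0.02,-0.032,0],0],[0,[0.02,-0.032,0],0],[0,[0.02,-0.032,0],0],[0,[0.02,-0.032,0],0],[0,[0.02,-0.032,0],0],[0,[0.02,-0.032,0],0],[0,[0.02,-0.032,0],0],[0,[0.02,-0.032,0],0]]'
python3 -c "
from h import *
to([.4997,.0167,.15])"
```

```text
time_s: 1.77
ee_pos: [0.4721, -0.0058, 0.2164]
orientation: [0.999, 0.036, -0.004, -0.002]
force: [0.5, -1.6, -0.9]
gripper_width: 0.0006
t 1.7667 ee [ 0.47213154 -0.0058275   0.21636608] yaw 0.0719949753734355 zaxis [-0.008  0.004 -1.   ] w 0.0005863539052390994 F [ 0.54066038 -1.61296146 -0.87970619]
shift [ 0.0297 -0.0202  0.0662]
```

```bash
python3 -m creep '[[0,[0.014,-0.008,0.02],0],[0,[0.01,-0.006,0.02],0],[0,[0,0,0.02],0],[0,[0,0,0],0],[0,[0,0,0],0]]'
python3 - <<'E'
from h import *
to([.4997,.0167,.15])
for n in('top','side'):
    im,D=get_image(n); cv2.imwrite(f'pics/{n}1.png',im[:,:,::-1])
    c=im[150:255,180:310] if n=='top' else im[150:280,200:350]
    cv2.imwrite(f'pics/{n}1c.png',cv2.resize(c[:,:,::-1],None,fx=4.5,fy=4.5,interpolation=cv2.INTER_CUBIC))
E
```

```text
time_s: 2.18
ee_pos: [0.4987, 0.023, 0.1547]
orientation: [0.999, 0.043, -0.003, -0.005]
force: [0.6, -0.0, -0.7]
gripper_width: 0.0007
t 2.1833 ee [0.4987078  0.02298248 0.15468918] yaw 0.08633697589379137 zaxis [-0.006  0.009 -1.   ] w 0.0006939942583562321 F [ 0.57966438 -0.01893146 -0.74175413]
shift [0.0005 0.0064 0.0046]
```

View pics/side1c.png

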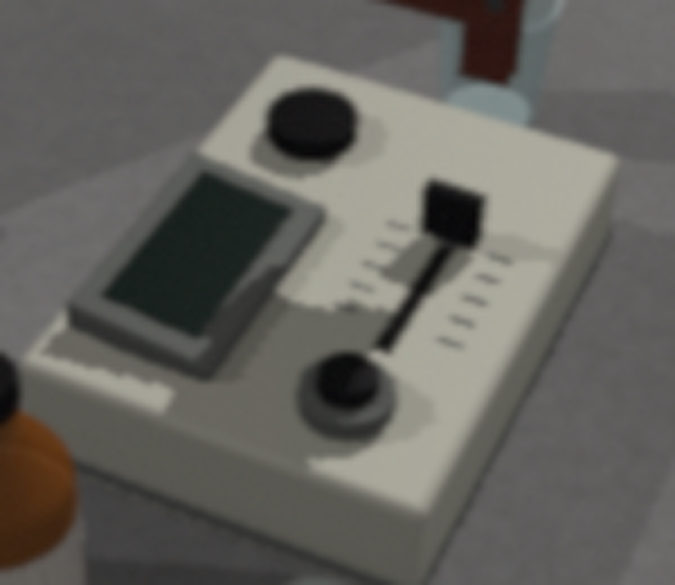

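View pics/top1.png

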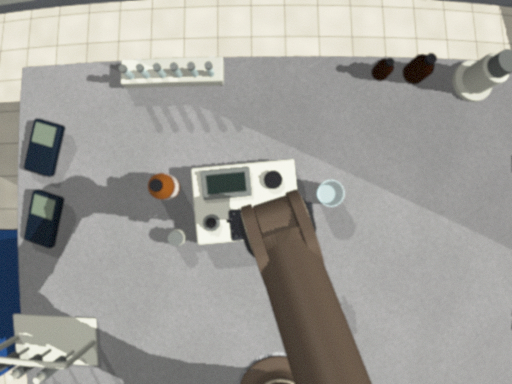

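```bash
python3 - <<'E'
from h import *
print(proj('side',get_state()['ee_pos']), proj('side',[.4974,.0471,.103]))
E
```

```text
(np.float64(307.5145688715596), np.float64(165.31550497406704)) (np.float64(300.9277299454038), np.float64(191.22564636955602))
```

View pics/side1.png

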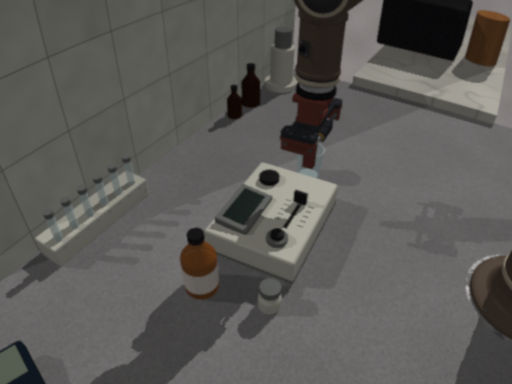

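The side view shows the shut fingertips at about (308,165) and the lever top at about (301,191), and both match the projections. I'll back off toward the home side and descend.

```bash
python3 -m creep '[[0,[0.001,0.010,0],0.5],[0,[0,0,0.015],0],[0,[0,0,0.015],0],[0,[0,0,0.013],0],[0,[0,0,0.01],0],[0,[0,0,0],0]]'
python3 -c "
from h import *
to([.4997,.0140,.084])"
```

```text
time_s: 2.78
ee_pos: [0.505, 0.0044, 0.1079]
orientation: [0.999, 0.033, 0.004, -0.002]
force: [-0.7, 0.8, 0.8]
gripper_width: 0.0005
t 2.7833 ee [0.50495644 0.00435554 0.10790319] yaw 0.06516703902553561 zaxis [ 0.008  0.004 -1.   ] w 0.0005081583106202403 F [-0.66728535  0.7950176   0.80683303]
shift [-0.0048 -0.0099  0.0239]
```

```bash
python3 -m creep '[[0,[0,0,0],0]]'; python3 -m creep '[[0,[0,0,0],0]]';python3 -m creep '[[0,[-0.005,0,0.006],0]]';python3 -m creep '[[0,[0,0,0.006],0]]'; python3 -m creep '[[0,[0,0,0],0]]'; python3 -m creep '[[0,[0,0,0],0]]'
python3 -c "
from h import *
to([.4997,.0140,.084])"
```

```text
time_s: 2.87
ee_pos: [0.5052, 0.0034, 0.1084]
orientation: [0.999, 0.032, 0.004, -0.002]
force: [0.3, 0.2, 0.5]
gripper_width: 0.0005
time_s: 2.95
ee_pos: [0.5055, 0.0028, 0.1091]
orientation: [0.999, 0.031, 0.005, -0.002]
force: [-0.2, 0.8, 0.2]
gripper_width: 0.0004
time_s: 3.03
ee_pos: [0.5023, 0.0024, 0.1045]
orientation: [0.999, 0.031, 0.006, -0.002]
force: [0.7, 0.6, 0.0]
gripper_width: 0.0009
time_s: 3.12
ee_pos: [0.5019, 0.0021, 0.0988]
orientation: [0.999, 0.031, 0.007, -0.001]
force: [0.6, 1.1, 0.0]
gripper_width: 0.0004
time_s: 3.2
ee_pos: [0.5015, 0.002, 0.0982]
orientation: [0.999, 0.031, 0.007, -0.001]
force: [0.1, 0.2, 0.1]
gripper_width: 0.0003
time_s: 3.28
ee_pos: [0.5013, 0.0021, 0.0981]
orientation: [0.999, 0.031, 0.006, -0.001]
force: [-0.4, 0.4, 0.5]
gripper_width: 0.0003
t 3.2833 ee [0.50134811 0.00207434 0.09809067] yaw 0.06220316395198912 zaxis [ 0.013  0.003 -1.   ] w 0.00027861400857079116 F [-0.44951567  0.43731243  0.50538333]
shift [-0.0011 -0.012   0.0141]
```

```bash
python3 -m creep '[[0,[-0.001,0,0.006],0],[0,[0,-0.002,0.006],-0.5],[0,[0,-0.004,0.001],0],[0,[0,-0.004,0],0],[0,[0,-0.004,0],0],[0,[0,0,0],0]]'
python3 -c "
from h import *
to([.4985,.0286,.084])"
```

```text
time_s: 3.78
ee_pos: [0.4993, 0.0181, 0.0835]
orientation: [0.999, 0.036, 0.006, -0.002]
force: [-0.0, -0.1, -0.5]
gripper_width: 0.0001
t 3.7833 ee [0.49926584 0.01807424 0.08351206] yaw 0.0726544287132084 zaxis [ 0.012  0.004 -1.   ] w 0.00013467351554522335 F [-0.01566959 -0.06850994 -0.45371758]
shift [ 0.     -0.0106 -0.0005]
```

```bash
python3 -m creep '[[0,[0,-0.003,0],0],[0,[0,-0.003,0],0]]';python3 -m creep '[[0,[0,-0.002,0],0],[0,[0,0,0],0]]'; python3 -m creep '[[0,[0,-0.002,0],0]]';
python3 - <<'E'
from h import *
to([.4985,.0286,.084])
im,D=get_image('side'); c=im[150:280,200:350]
cv2.imwrite('pics/side2c.png',cv2.resize(c[:,:,::-1],None,fx=4.5,fy=4.5,interpolation=cv2.INTER_CUBIC))
E
```

```text
time_s: 3.95
ee_pos: [0.499, 0.0246, 0.0836]
orientation: [0.999, 0.036, 0.006, -0.002]
force: [-0.3, -0.3, 0.4]
gripper_width: 0.0002
time_s: 4.12
ee_pos: [0.4989, 0.0277, 0.0839]
orientation: [0.999, 0.037, 0.007, -0.002]
force: [-0.8, 0.0, 0.3]
gripper_width: 0.0006
time_s: 4.2
ee_pos: [0.4989, 0.0295, 0.084]
orientation: [0.999, 0.037, 0.007, -0.002]
force: [-0.7, 0.3, 0.0]
gripper_width: 0.0007
t 4.2 ee [0.49886674 0.02952188 0.08400277] yaw 0.07354637711083076 zaxis [ 0.013  0.004 -1.   ] w 0.0006590259129064619 F [-0.72776747  0.28276802  0.01795762]
shift [-0.0004  0.0009 -0.    ]
```

View pics/side2c.png

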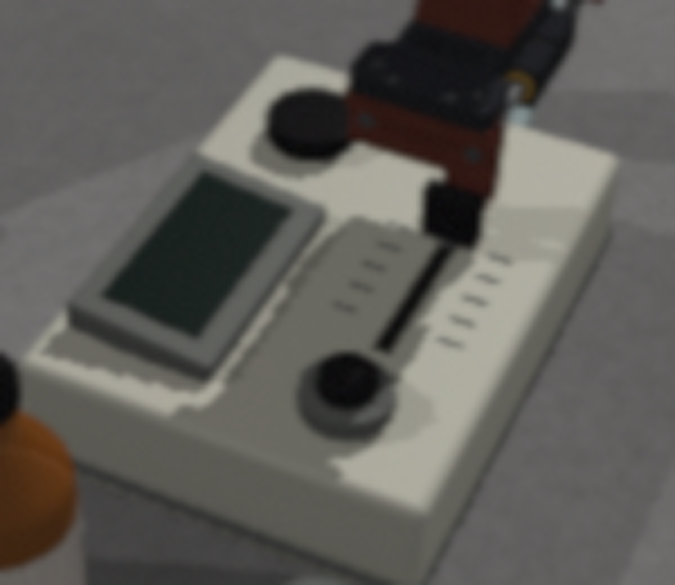

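The lever is still at crop (452,213) with the finger right behind it. I'll keep creeping forward in 1 mm steps.

```bash
for i in 1; do python3 -m creep '[[0,[0,-0.001,0],0]]';python3 -m creep '[[0,[0,-0.001,0],0]]'; python3 -m creep '[[0,[0,-0.001,0],0]]'; python3 -m creep '[[0,[0,-0.001,0],0]]'; done | grep -E 'ee|force'
```

```text
ee_pos: [0.4988, 0.0312, 0.0841]
force: [0.0, 0.4, -0.0]
ee_pos: [0.4988, 0.0322, 0.0842]
force: [0.4, -0.3, 0.3]
ee_pos: [0.4987, 0.0332, 0.0842]
force: [0.6, 0.4, 0.5]
ee_pos: [0.4986, 0.0342, 0.0842]
force: [0.3, -0.4, -0.0]
```

```bash
(python3 -m creep '[[0,[0,-0.001,0],0]]';python3 -m creep '[[0,[0,-0.001,0],0]]'; python3 -m creep '[[0,[0,-0.001,0],0]]') | grep -E 'ee|force'
python3 - <<'E'
from h import *
to([.4985,.0286,.084])
im,D=get_image('side'); c=im[150:280,200:350]
cv2.imwrite('pics/side3c.png',cv2.resize(c[:,:,::-1],None,fx=4.5,fy=4.5,interpolation=cv2.INTER_CUBIC))
E
```

```text
ee_pos: [0.4985, 0.0351, 0.0842]
force: [-0.3, -1.0, 0.6]
ee_pos: [0.4985, 0.0359, 0.0842]
force: [0.1, -2.2, 0.1]
ee_pos: [0.4985, 0.0363, 0.0842]
force: [0.6, -3.0, -0.1]
t 4.8333 ee [0.49845501 0.03633964 0.08420771] yaw 0.07267701578010972 zaxis [ 0.013  0.003 -1.   ] w 0.0004340279025217736 F [ 0.64664343 -2.97099194 -0.1207218 ]
shift [-0.0005  0.0077  0.0002]
```

View pics/side3c.png

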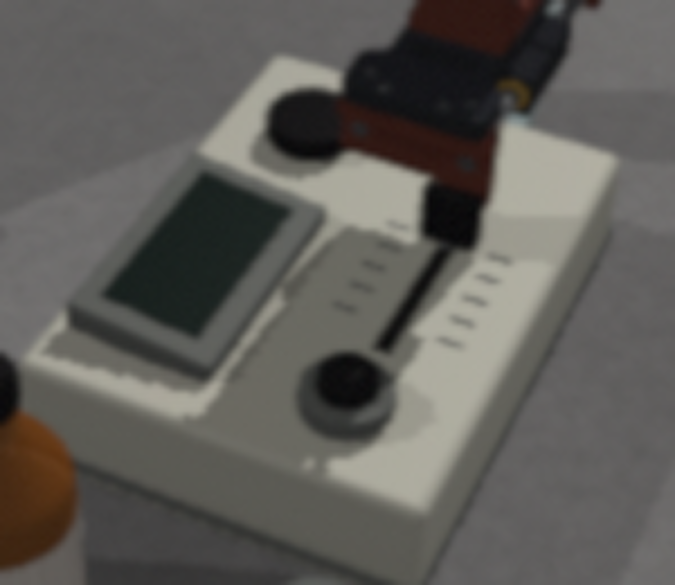

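Contact came at TCP y≈0.035, with the force rising to 3 N. I'll continue gently over the first crest, expected near y≈0.043.

```bash
(python3 -m creep '[[0,[0,-0.0015,0],0]]';python3 -m creep '[[0,[0,-0.0015,0],0]]'; python3 -m creep '[[0,[0,-0.0015,0],0]]'; python3 -m creep '[[0,[0,-0.0015,0],0]]'; python3 -m creep '[[0,[0,-0.0015,0],0]]') | grep -E 'ee|force'
```

```text
ee_pos: [0.4984, 0.0372, 0.0842]
force: [-0.6, -3.7, 1.8]
ee_pos: [0.4983, 0.038, 0.0842]
force: [0.5, -5.0, 1.2]
ee_pos: [0.4982, 0.0388, 0.0842]
force: [-0.0, -4.6, 0.9]
ee_pos: [0.4981, 0.0399, 0.0842]
force: [0.6, -5.2, 1.3]
ee_pos: [0.498, 0.0411, 0.0842]
force: [0.2, -2.9, -0.1]
```

```bash
(python3 -m creep '[[0,[0,-0.001,0],0]]';python3 -m creep '[[0,[0,-0.001,0],0]]'; python3 -m creep '[[0,[0,0,0],0]]') | grep -E 'ee|force'
python3 - <<'E'
from h import *
im,D=get_image('side'); c=im[150:280,200:350]
cv2.imwrite('pics/side4c.png',cv2.resize(c[:,:,::-1],None,fx=4.5,fy=4.5,interpolation=cv2.INTER_CUBIC))
E
```

```text
ee_pos: [0.4979, 0.0426, 0.0842]
force: [0.6, -0.2, -0.8]
ee_pos: [0.4978, 0.0446, 0.0842]
force: [-0.0, -0.6, -0.1]
ee_pos: [0.4977, 0.0459, 0.0842]
force: [0.3, -0.1, -1.0]
```

View pics/side4c.png

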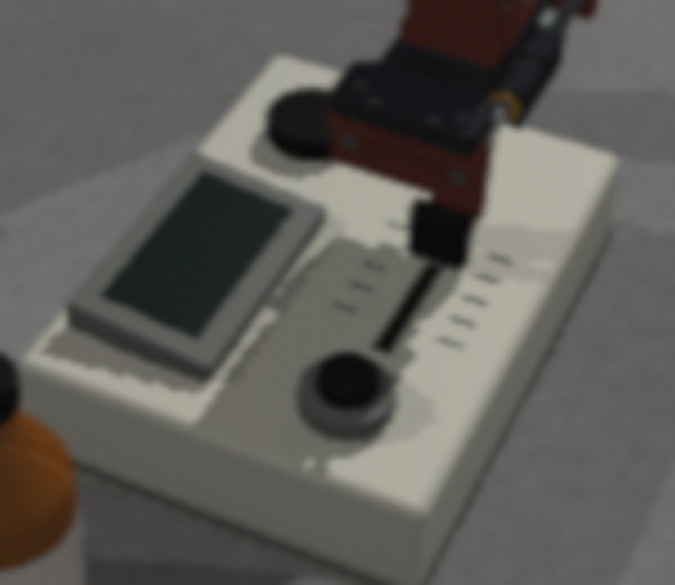

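It clicked into notch 2: the lever top moved to crop (441,232) and the force fell to 0. I'll do the same for the next crest, with contact expected at y≈0.051 and the crest at ≈0.0585.

```bash
(python3 -m creep '[[0,[0,-0.002,0],0]]';python3 -m creep '[[0,[0,-0.0015,0],0]]'; python3 -m creep '[[0,[0,-0.001,0],0]]'; python3 -m creep '[[0,[0,-0.001,0],0]]'; python3 -m creep '[[0,[0,-0.001,0],0]]') | grep -E 'ee|force'
```

```text
ee_pos: [0.4975, 0.0482, 0.0842]
force: [0.2, 0.3, -0.3]
ee_pos: [0.4973, 0.0505, 0.0841]
force: [0.2, 0.6, -0.0]
ee_pos: [0.4973, 0.0518, 0.0842]
force: [0.5, -1.3, 0.6]
ee_pos: [0.4972, 0.0526, 0.0842]
force: [0.8, -3.4, 1.0]
ee_pos: [0.4971, 0.0531, 0.0842]
force: [0.8, -4.1, 1.5]
```

```bash
(python3 -m creep '[[0,[0,-0.0015,0],0]]';python3 -m creep '[[0,[0,-0.0015,0],0]]'; python3 -m creep '[[0,[0,-0.0015,0],0]]'; python3 -m creep '[[0,[0,-0.0015,0],0]]') | grep -E 'ee|force'
```

```text
ee_pos: [0.497, 0.0537, 0.0842]
force: [0.5, -3.9, 1.6]
ee_pos: [0.497, 0.0546, 0.0842]
force: [-0.4, -4.3, 1.9]
ee_pos: [0.4969, 0.0554, 0.0842]
force: [0.3, -4.9, 1.3]
ee_pos: [0.4968, 0.0566, 0.0842]
force: [0.3, -4.2, 0.3]
```

```bash
(python3 -m creep '[[0,[0,-0.001,0],0]]';python3 -m creep '[[0,[0,-0.001,0],0]]') | grep -E 'ee|force'
```

```text
ee_pos: [0.4967, 0.0578, 0.0842]
force: [-0.9, -2.2, 1.3]
ee_pos: [0.4966, 0.0594, 0.0842]
force: [0.1, 0.8, 0.2]
```

The force dropped to zero, so it's over the crest. I'll back off and check.

```bash
(python3 -m creep '[[0,[0,0.002,0],0],[0,[0,0.004,0],0],[0,[0,0.004,0],0]]') | grep -E 'ee|force'
python3 - <<'E'
from h import *
im,D=get_image('side'); c=im[150:280,200:350]
cv2.imwrite('pics/side5c.png',cv2.resize(c[:,:,::-1],None,fx=4.5,fy=4.5,interpolation=cv2.INTER_CUBIC))
for k in (1,2,3,4):
  u,v=proj('side',np.array([.4974,.0471,.103])+.016*(k-1)*np.array([-.075,.997,0])); print(k,(u-200)*4.5,(v-150)*4.5)
E
```

```text
ee_pos: [0.4972, 0.0527, 0.0842]
force: [0.5, -0.9, 0.6]
1 454.1747847543172 185.51540866300206
2 441.38127470382767 205.04839226231184
3 428.243815426012 225.09344966547863
4 414.7502586877204 245.66809410100464
```

View pics/side5c.png

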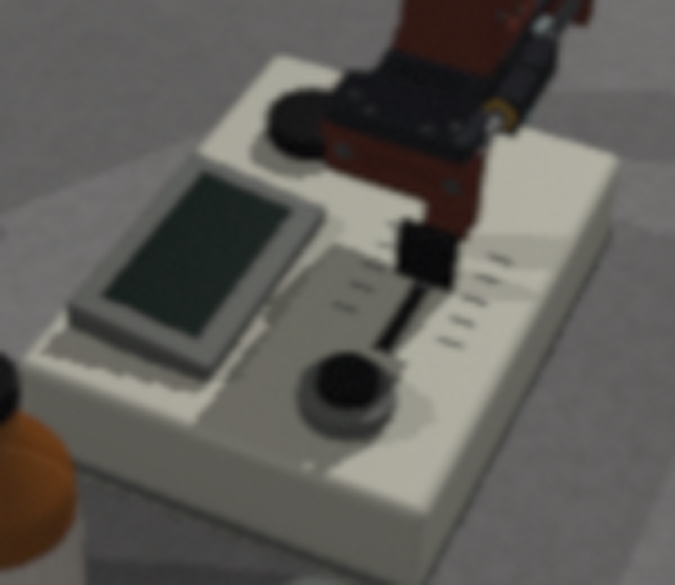

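The lever face is at crop (428,253), where notch 3 should be. Next I'll lift and go over the key.

```bash
(python3 -m creep '[[0,[0,0.002,-0.005],0],[0,[0,0,-0.01],0],[0,[0,0,-0.015],0],[0,[0,0,-0.015],0],[0,[0,0,-0.005],0],[0,[0,0,0],0]]') | grep -E 'ee|force'
python3 -c "
from h import *
to([.4885,.1685,.13])"
```

```text
ee_pos: [0.4964, 0.0491, 0.1385]
force: [0.1, 1.0, -0.1]
t 7.3167 ee [0.49641794 0.04910793 0.13852488] yaw 0.0716416194679223 zaxis [ 0.013  0.003 -1.   ] w 0.00019846743185245372 F [ 0.07223516  0.957679   -0.09904006]
shift [ 0.0005 -0.1196  0.0088]
```

```bash
(python3 -m creep '[[0,[0,-0.01,0],0],[0,[0,-0.02,0],0],[0,[0,-0.02,0],0],[0,[0,-0.02,0],0],[0,[0,-0.02,0],0],[0,[0,-0.01,0],0],[0,[0,-0.005,0],0],[0,[0,0,0],0],[0,[0,0,0],0]]') | grep -E 'ee|force'
python3 -c "
from h import *
to([.4885,.1685,.11])"
```

```text
ee_pos: [0.4864, 0.1606, 0.1359]
force: [-1.1, 0.1, -0.2]
t 8.0667 ee [0.48640068 0.16057159 0.1358609 ] yaw 0.07007304872401068 zaxis [ 0.01   0.003 -1.   ] w 0.000499207659215788 F [-1.14326219  0.13588005 -0.2282436 ]
shift [ 0.0024 -0.0077  0.0259]
```

```bash
(python3 -m creep '[[0,[0.002,-0.004,0.006],0],[0,[0,-0.003,0.006],0],[0,[0,0,0.006],0],[0,[0,0,0.004],0],[0,[0,0,0],0],[0,[0,0,0],0]]') | grep -E 'ee|force'
python3 - <<'E'
from h import *
to([.4885,.1685,.095])
im,D=get_image('side'); c=im[150:280,200:350]
cv2.imwrite('pics/side6c.png',cv2.resize(c[:,:,::-1],None,fx=4.5,fy=4.5,interpolation=cv2.INTER_CUBIC))
E
```

```text
ee_pos: [0.4886, 0.1639, 0.1103]
force: [-0.4, 0.4, 0.5]
t 8.5667 ee [0.48858266 0.16388604 0.11025076] yaw 0.06438180295965228 zaxis [ 0.008  0.    -1.   ] w 0.00019546575391920829 F [-0.38880115  0.36676856  0.45110122]
shift [ 0.0001 -0.0046  0.0153]
```

View pics/side6c.png

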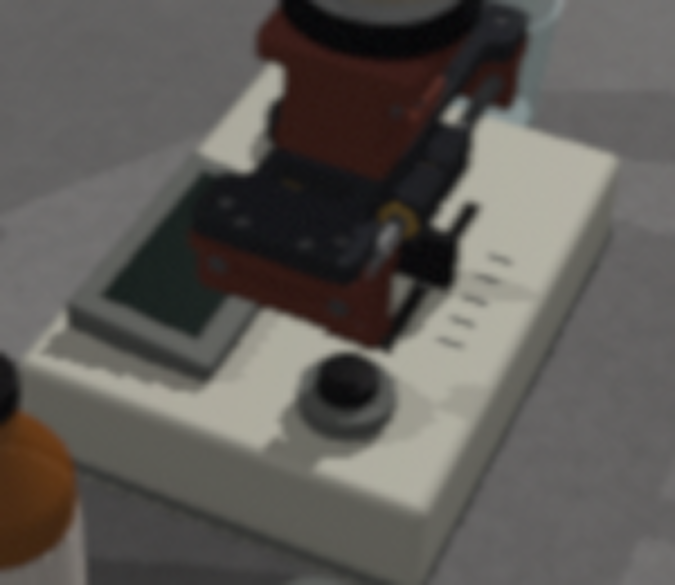

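```bash
python3 - <<'E'
from h import *
for P in (get_state()['ee_pos'],[.4885,.1685,.092],[.4885,.1685,.110]):
  u,v=proj('side',P); print((u-200)*4.5,(v-150)*4.5)
im,D=get_image('side')
for (x,y) in ((370,335),(375,325),(347,365),(347,380),(345,375),(428,253)):
  print(x,y,atd('side',200+x/4.5,150+y/4.5,D))
im=im[190:250,240:310]
cv2.imwrite('pics/side7c.png',cv2.resize(im[:,:,::-1],None,fx=9,fy=9,interpolation=cv2.INTER_CUBIC))
E
```

```text
353.0520431049516 328.9239792773279
346.04839067294057 365.8072727074452
347.7571602705187 336.0138257581878
370 335 [0.47602232 0.17281359 0.12059308]
375 325 [0.47551856 0.16970413 0.12407701]
347 365 [0.48867184 0.16728107 0.09134761]
347 380 [0.48465589 0.17451078 0.09058443]
345 375 [0.48644609 0.17311673 0.09147445]
428 253 [0.49071036 0.08624307 0.09327429]
```

View pics/side7c.png

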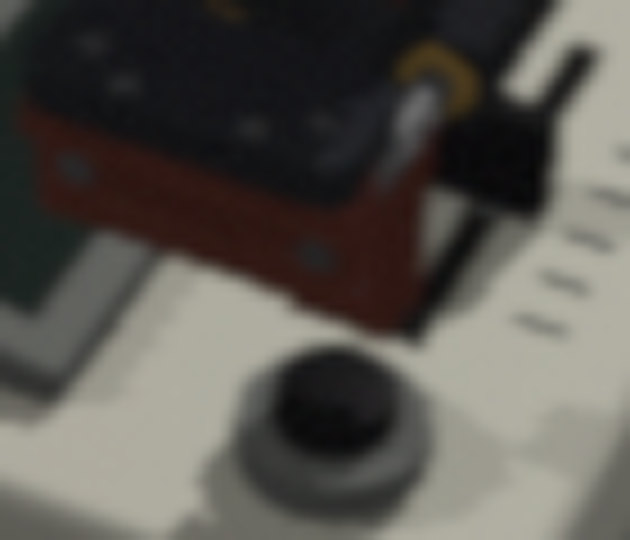

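The fingertip's lower edge is at about crop (351,341), just short of the key top at (347,368). Depth puts the key at (0.4885, 0.168, 0.0915), which agrees with the top view. I'll centre and press.

```bash
(python3 -m creep '[[0,[0,-0.004,0.003],0],[0,[0,0,0.004],0],[0,[0,0,0.004],0],[0,[0,0,0],0],[0,[0,0,0],0]]') | grep -E 'ee|force'
python3 -c "
from h import *
to([.4885,.168,.092])"
```

```text
ee_pos: [0.4891, 0.1686, 0.0992]
force: [0.3, -0.5, -0.3]
t 9.0833 ee [0.48910288 0.16857482 0.09920071] yaw 0.06422740468902396 zaxis [ 0.01   0.001 -1.   ] w 0.0008627102291565937 F [ 0.28522694 -0.47656969 -0.31266243]
shift [-0.0007  0.0005  0.0072]
```

```bash
(python3 -m creep '[[0,[0,0,0.003],0]]';python3 -m creep '[[0,[0,0,0.003],0]]';python3 -m creep '[[0,[0,0,0.002],0]]';python3 -m creep '[[0,[0,0,0.002],0]]';python3 -m creep '[[0,[0,0,0.002],0]]') | grep -E 'ee|force'
```

```text
ee_pos: [0.4893, 0.1687, 0.0964]
force: [-0.4, 0.4, -0.5]
ee_pos: [0.4894, 0.1688, 0.0932]
force: [-0.3, -0.5, 0.4]
ee_pos: [0.4894, 0.1688, 0.091]
force: [-0.8, -0.7, 1.2]
ee_pos: [0.4895, 0.1688, 0.0889]
force: [-1.6, -0.6, 3.5]
ee_pos: [0.4894, 0.1688, 0.0869]
force: [-1.9, -0.1, 5.3]
```

```bash
(python3 -m creep '[[0,[0,0,0.002],0]]';python3 -m creep '[[0,[0,0,0.002],0]]';python3 -m creep '[[0,[0,0,0.002],0]]') | grep -E 'ee|force'
```

```text
ee_pos: [0.4896, 0.1688, 0.0857]
force: [-10.9, -5.4, 36.8]
ee_pos: [0.4897, 0.1689, 0.0857]
force: [-12.7, -5.9, 38.8]
ee_pos: [0.4897, 0.1689, 0.0859]
force: [-9.5, -3.4, 29.3]
```

The key bottomed out hard at z=0.0857, after about 6 mm of travel. I'll release and lift clear.

```bash
(python3 -m creep '[[0,[0,0,-0.003],0],[0,[0,0,-0.005],0],[0,[0,0,-0.008],0],[0,[0,0,-0.015],0],[0,[0,0,-0.025],0],[0,[0,0,-0.03],0],[0,[0,0,-0.03],0],[0,[0,0,-0.02],0],[0,[0,0,0],0]]') | grep -E 'ee|force'
(python3 -m creep '[[0,[0,0.02,-0.005],0],[0,[0,0.03,0],0],[0,[0,0.03,0],0],[0,[0,0.03,0],0],[0,[0,0.03,0],0],[0,[0,0.03,0],0],[0,[0,0.02,0],0],[0,[0,0,0],0],[0,[0,0,0],0]]') | grep -E 'ee|force'
python3 - <<'E'
from h import *
for n in('top','side'):
    im,D=get_image(n); cv2.imwrite(f'pics/{n}8.png',im[:,:,::-1])
    c=im[150:255,180:310] if n=='top' else im[150:280,200:350]
    cv2.imwrite(f'pics/{n}8c.png',cv2.resize(c[:,:,::-1],None,fx=4.5,fy=4.5,interpolation=cv2.INTER_CUBIC))
    if n=='side': print('key',atd('side',200+347/4.5,150+365/4.5,D))
print(get_state()['time_s'])
E
```

```text
ee_pos: [0.4866, 0.1691, 0.2288]
force: [0.7, 1.1, 1.3]
ee_pos: [0.4984, -0.0272, 0.2319]
force: [0.0, 1.1, 0.7]
key [0.48913428 0.16635243 0.09029893]
11.35
```

View pics/side8c.png

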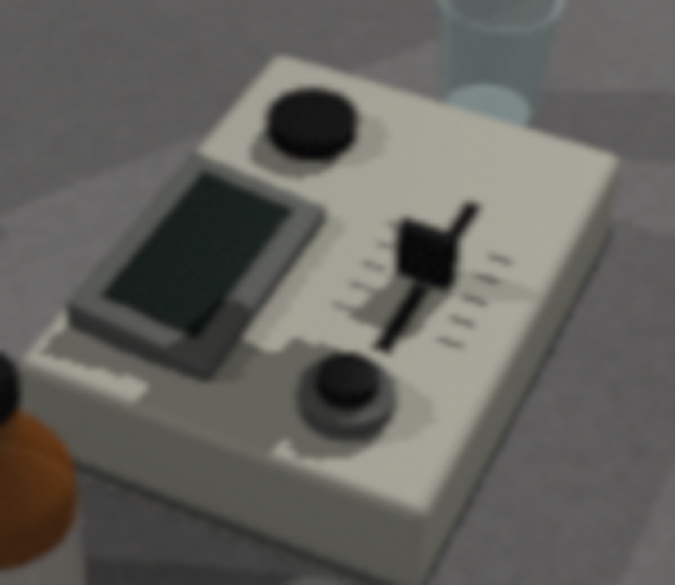

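View pics/top8.png

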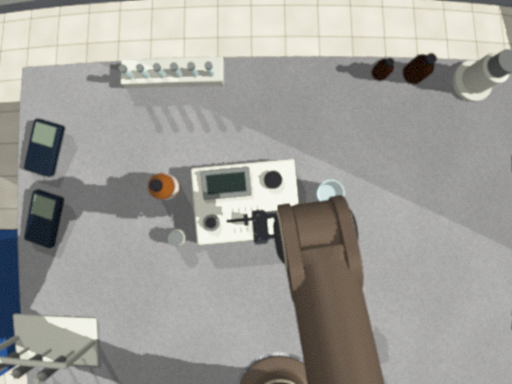

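The lever base at crop (425,282) lies on the line between the third pair of marks, (373,265) and (475,300). The key is back up, the photometer, bottle, jar and beaker haven't moved, and the arm is clear. Handing in.

```bash
python3 -c "
from plant import *
print(sign_off())"
```

```text
the job is handed in; nothing more can be done
None
```

The filter lever now sits in the third click, and the measuring key was pressed right down and has sprung back. I handed the job in at about 11.4 s.

- **Lever:** it started in the first notch, so I pushed it two clicks with shut fingertips, using about 5 N at most. I backed off after each force drop. The last side view shows its base on the line between the third pair of marks.
- **Key:** I pressed it down about 6 mm until it hit its stop. The wrist force peaked at about 41 N there, more than the 5 N the key needs but well under the 120 N limit. The load was on the fingertips, not the gripper body. One depth reading of the key top afterwards was 90.3 mm, against 91.3 mm before; I took that as noise, because the key looks the same as before the press.
- **Surroundings:** the final pictures show the photometer, bottle, beaker and jar where they were. The arm ended clear at z≈0.23 m, touching nothing.

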